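Pack the chisel tray

TASK

Pack the chisel tray for carrying: lay each of the three chisels in the grooved saddle cut to its blade's width, flat and with its handle in the notched rest. Then press the keeper bar fully down into the two forked posts, across the blades, so that it closes the saddles. The two files, handled like the chisels, do not belong in the tray; leave them where they lie.

Things in the scene. Friction and masses are not known exactly. Their poses are not given: they have to be found in the camera images.
- chisel_tray: Low fixed wooden tray 276x230 mm. Origin: centre of its underside; +x to the blade end (end board 28 high), handle end open. Floor 8 thick, side rails 22 high. Dark handle rest at x=-100: V notches at y=-64, 0, 64. Saddles in line with them at x=55, in any order. Forked posts at x=55, y=-105 and 105: gap along y 24 wide at its floor (29 above underside), 37 at the top (48).
- saddle_narrow: Light wooden saddle 36 (x) x 58 x 20 mm fixed on the tray floor, parallel to the tray. Origin: centre of its underside. V-flared groove along x, floor 6 mm up, 16 mm wide there, 26 at the top. For the narrow chisel, whose origin then lies about 63 mm from the saddle's toward the handle rest (within 18) and 3 mm above its height.
- saddle_medium: As saddle_narrow, but the groove is 28 mm wide at its floor, 38 at the top. For the medium chisel; same offset of the chisel's origin.
- saddle_wide: As saddle_narrow, but the groove is 36 mm wide at its floor, 46 at the top. For the wide chisel; same offset of the chisel's origin.
- narrow_chisel: Loose chisel, light brown wooden handle, narrowest blade, 250 mm long. Origin: middle of its length, at its underside; +x to the cutting edge, z up. Blade 12 wide, 4 thick, from x=17 to 125 mm, sloping down to the edge. Round handle 28 thick, 33 high, from x=-125 to -8; balances near x=-45: grip the handle across there.
- medium_chisel: Loose chisel, reddish-brown wooden handle, middle blade width, 260 mm long. Origin: middle of its length, at its underside; +x to the cutting edge, z up. Blade 24 wide, 4 thick, from x=12 to 130 mm, sloping down to the edge. Round handle 28 thick, 32 high, from x=-130 to -13; balances near x=-45: grip the handle across there.
- wide_chisel: Loose chisel, dark brown wooden handle, widest blade, 230 mm long. Origin: middle of its length, at its underside; +x to the cutting edge, z up. Blade 32 wide, 4 thick, from x=17 to 115 mm, sloping down to the edge. Round handle 28 thick, 33 high, from x=-115 to -8; balances near x=-45: grip the handle across there.
- keeper_bar: Loose wooden bar 236x20x18 mm with a dark finger grip 64x20 mm on the middle of its top, 43 high in all, 90 g. Origin: centre of its underside, x along its length, z up. When home it lies along the tray's y in both forks, centred (within 12 mm), underside on the fork floors, 29 mm above the tray's underside. Either end may be left or right.
- near_file: Loose file, 310 mm long, 29 thick, wooden handle like a chisel's, long grey blade that tapers to a rounded tip (no square cutting edge); lies among the chisels. Origin: middle of its length, at its underside, +x to the tip. Leave alone.
- far_file: A file like near_file, 310 mm long, lying behind the tray. Origin: middle of its length, at its underside, +x to the tip. Leave alone.

How it is judged:
On the way, in this order (a step that is already met when the one before it is completed fails the run):
1. all three chisels lie in their own saddles (y of narrow_chisel in the frame of saddle_narrow between -0.009 and 0.009 m and x of narrow_chisel in the frame of chisel_tray between -0.026 and 0.01 m and z of narrow_chisel in the frame of chisel_tray between 0.006 and 0.016 m and angle between the x axis of narrow_chisel and the x axis of saddle_narrow, either way round below 0.12 rad and angle between each of narrow_chisel, medium_chisel, wide_chisel's own z axis and vertical below 0.2 rad and y of medium_chisel in the frame of saddle_medium between -0.009 and 0.009 m and x of medium_chisel in the frame of chisel_tray between -0.026 and 0.01 m and z of medium_chisel in the frame of chisel_tray between 0.006 and 0.016 m and angle between the x axis of medium_chisel and the x axis of saddle_medium, either way round below 0.12 rad and y of wide_chisel in the frame of saddle_wide between -0.009 and 0.009 m and x of wide_chisel in the frame of chisel_tray between -0.026 and 0.01 m and z of wide_chisel in the frame of chisel_tray between 0.006 and 0.016 m and angle between the x axis of wide_chisel and the x axis of saddle_wide, either way round below 0.12 rad), for 0.2 s.
2. the keeper bar is home in both forks (x of keeper_bar in the frame of chisel_tray between 0.047 and 0.063 m and y of keeper_bar in the frame of chisel_tray between -0.012 and 0.012 m and z of keeper_bar in the frame of chisel_tray between 0.025 and 0.033 m and angle between the x axis of keeper_bar and the y axis of chisel_tray, either way round below 0.1 rad and angle between keeper_bar's own z axis and vertical below 0.1 rad), for 0.2 s.
At the end, for the whole second after the job is handed in: Each chisel lies flat in its own saddle (9 mm, 0.12 rad; 18 mm lengthwise; 5 mm in height), handle in the rest; the keeper is in both forks, down within 4 mm (8 mm across, 12 mm along, 0.1 rad). All at rest; both files within 15 mm of where they lay (all of step 1 and all of step 2 and linear speed of each of keeper_bar, narrow_chisel, medium_chisel, wide_chisel below 0.02 m/s and distance of each of near_file, far_file from where it was at the start of the episode below 0.015 m); the robot touches nothing.
It fails at once if a file is moved by more than 15 mm (distance of any of near_file, far_file from where it was at the start of the episode above 0.015 m).
It also fails if it takes over 99 s, if anything falls off the work surface, if the arm or the gripper's body presses on something with over 40 N, if the wrist force passes 120 N, or if a joint passes its speed limit or range.

ROBOT

A 7-joint arm with a two-finger parallel gripper is mounted at the origin on a cart in front of the work surface, level with it; the furniture and walls round the work are solid. World frame = base frame: x ahead of the robot, y to its left, z up, the work surface at z = 0. Lengths are in m, angles in rad, forces in N, time in s.
With the tool pointing down it reaches from about 0.425 to 0.95 m from the base axis. Payload 4.7 kg.
Tool frame: the origin (TCP) lies midway between the tips of the shut fingers; the grasp point (between the pads) lies 19 mm behind it (pinch_z is the distance from the TCP to the grasp point, in m); z points along the fingers, y is the line along which they close (so a half turn about z gives the same grasp; the last joint's range is limited). The gripper opens to 85 mm and grips with 20 to 120 N. Pads are 22 mm wide; open, the fingers measure 114 mm over their backs; the gripper's body (76 mm by 85 mm) begins 54 mm behind the grasp point. The pads swing forward as they close: fully open they stand 13 mm farther back than shut.
Start: joints at [-1.166, 0.469, -0.049, 1.532, 0.024, 1.141, -0.082], TCP at [0.284, 0.613, 0.231] pointing down, gripper open.
Joint ranges: [-2.59, 2.59], [-0.33, 1.99], [-1.39, 1.29], [0.1, 2.45], [-1.04, 4.18], [0.21, 1.99], [-2.66, 2.66]. Speed limits (rad/s): [2.57, 2.57, 3.14, 3.14, 3.14, 3.14, 3.14].

INTERFACE

Orientations are given as [roll, pitch, yaw] about the fixed x, y, z axes, in that order (R = Rz(yaw) Ry(pitch) Rx(roll)).
In Python, from workcell import * gives the robot as it stands.
- The arm moves only by the shell command python3 -m handwheel 'ROWS' [FORCE]. ROWS is JSON, a list that holds one entry, the list of rows, each a list of 7 numbers: the turn, a rotation vector about the tool's x, y, z in rad, then the shift along the tool's x, y, z in cm, then the finger opening in cm, from 0 to 8.54. In form: [[[wx, wy, wz, tx, ty, tz, hand], ...]]. A call has 1 to 20 rows; each row is the pose to reach, as a shift and turn from the pose commanded when the call began, along the tool's axes at that moment; what a row does not reach only later rows make up. A row lasts 1/10 s, in which the tool goes at most 50 mm and 8.59 degrees, less where a joint would pass 70% of its speed; a pose out of reach is approached as far as the arm can. A call with a gripper value outside its range is refused whole. The fingers move at their own pace and stop on an object; FORCE is the grip in N (left out, the last holds). Time passes only in rows, so rows that repeat a pose let the fingers close. It gives the time, the measured TCP pose, the force, the opening and the grip force at its end, in the units of the state.
- sense(): the state, without advancing time (a new reading comes with each control period).
- snapshot(name): name is "scene" or "top" or "wrist"; returns a dict with "pixels" (480x640x3 uint8, red, green, blue), "fovy" (degrees; the focal length in pixels is half the picture's height over the tangent of half this angle, whatever the lens; pixels are square), "cx", "cy" (the principal point, pixels), "rvec" (rotation vector, rad) and "tvec" (3), from world to camera coordinates, as OpenCV has them. Camera axes: x right, y down, z forward; pixel columns grow to the right and rows downward; lengths in m; the calibration is good to about 2 mm. A picture is of the moment at which its call begins. There is no depth.
- job_done(): hands the job in; it is judged then, once.
The state is a dict: "time": time; "joint_pos": joint angles; "joint_vel": joint speeds; "joint_efforts": joint torques, N m; "position": TCP position; "tool_rot": TCP orientation; "contact_force": force on the tool from outside, world axes, zero at the start; "ft_torque": the same for the moment, N m; "finger_gap": opening from 0.0 (shut) to 1.0 (fully open); "finger_force": force on a finger pad.
Only numpy, scipy, OpenCV 4.12 (cv2) and the standard library are available. Lean on these libraries where they do the work, as an engineer would, in place of code of your own. Each camera call takes 0.05 s, during which the arm holds its last target. There are 200 camera calls.

## Working session

There is one attempt and no reset: what is moved stays moved. The work goes in short steps, Python scripts to look and compute and a shell command to move; the robot and the scene stay as the last step left them, time stands still between calls to the robot, and variables do not carry over. Pictures are saved under pics/ and viewed, at most 14 in all, crops included, and the job is handed in when it is done.

```bash
mkdir -p pics; ls; python3 - <<'E'
from workcell import *
import cv2,pickle
for n in("scene","top","wrist"):
    s=snapshot(n); cv2.imwrite(f"pics/{n}0.png",s["pixels"][:,:,::-1]); pickle.dump(s,open(f"pics/{n}0.pkl","wb"))
    print(n,s["fovy"],s["cx"],s["cy"],s["rvec"],s["tvec"])
print(sense())
E
```

```text
pics
scene 47.9935060432729 323.5970983360681 232.41109787648782 [ 1.90863288 -0.86552507  0.51733567] [-0.40177346  0.28569993  0.76951845]
top 44.28625839331161 320.7765064772928 239.77893092963302 [ 2.11813997 -2.1526628   0.18420056] [0.02654301 0.64013356 1.26321987]
wrist 64.0806005123163 321.1285550532581 238.6067995122404 [-2.42838241 -1.55353616 -0.22940622] [-0.67357297 -0.03811686  0.3803307 ]
{'time': 0.15, 'joint_pos': array([-1.16591385,  0.46925946, -0.04857043,  1.53338913,  0.02407459,
        1.14100402, -0.08231765]), 'joint_vel': array([-5.82837709e-04, -2.73700094e-03,  1.82311395e-03, -2.04113584e-03,
       -1.06690929e-03,  9.35897898e-04, -7.34081207e-06]), 'joint_efforts': array([ 1.21421941e-03, -5.10765338e+01, -4.65086941e-02, -2.37977976e+01,
        1.07508368e-02,  5.41494344e-03,  9.59127817e-06]), 'position': array([0.28351464, 0.61209491, 0.23051307]), 'tool_rot': array([-3.14011718e+00,  3.33838040e-05,  2.70778502e+00]), 'contact_force': array([ 1.83734542, -0.43940735,  1.07876574]), 'ft_torque': array([-0.03062964,  0.0606411 ,  0.02046239]), 'finger_force': 0.0, 'finger_gap': 0.9977254692750064}
```

View pics/top0.png

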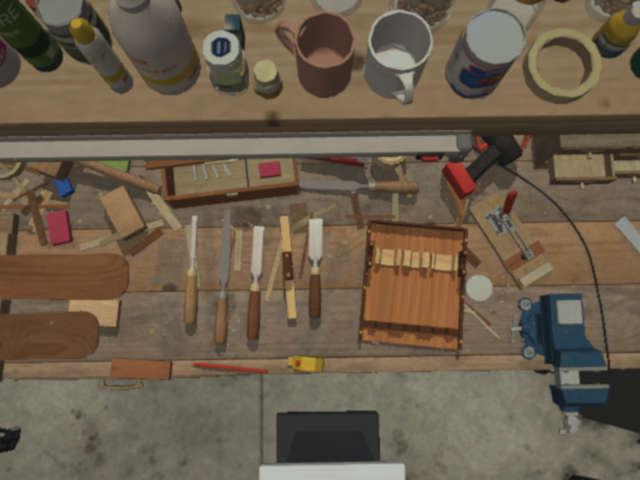

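View pics/scene0.png

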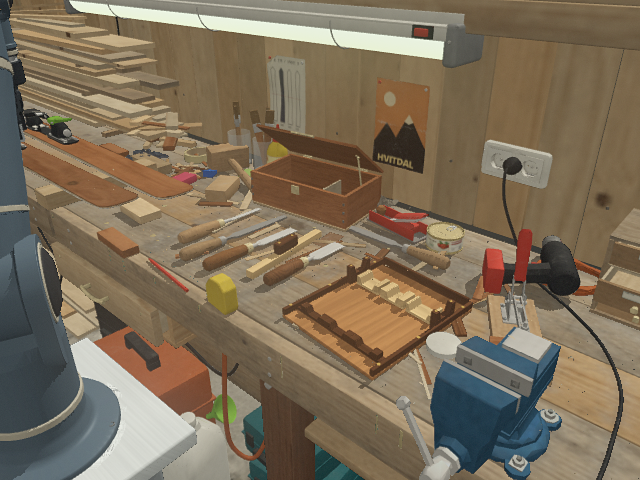

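The top view shows, left to right: light-handled chisel (192,270), near file (223,275), reddish chisel (256,283), keeper bar (288,268), dark chisel (315,268), and the tray (415,285) with its saddles at row ~260. The far file lies at (360,187). The scene view confirms this layout. Next I'll get coarse positions and then move the wrist camera closer.

```bash
cat > h.py <<'E'
import numpy as np,cv2,pickle
from scipy.spatial.transform import Rotation as Ro
def K(s):
    f=240/np.tan(np.radians(s["fovy"])/2); return np.array([[f,0,s["cx"]],[0,f,s["cy"]],[0,0,1]])
def ray(s,uv):
    R=Ro.from_rotvec(s["rvec"]).as_matrix(); c=-R.T@np.array(s["tvec"])
    d=R.T@np.linalg.inv(K(s))@np.array([uv[0],uv[1],1.]); return c,d/np.linalg.norm(d)
def at(s,uv,z):
    c,d=ray(s,uv); return c+d*(z-c[2])/d[2]
def tri(obs):
    A=np.zeros((3,3));b=np.zeros(3)
    for s,uv in obs:
        c,d=ray(s,uv);P=np.eye(3)-np.outer(d,d);A+=P;b+=P@c
    p=np.linalg.solve(A,b)
    return p,max(np.linalg.norm((np.eye(3)-np.outer(ray(s,uv)[1],ray(s,uv)[1]))@(p-ray(s,uv)[0])) for s,uv in obs)
def load(n): return pickle.load(open(f"pics/{n}.pkl","rb"))
def shoot(cam,n):
    from workcell import snapshot
    s=snapshot(cam);pickle.dump(s,open(f"pics/{n}.pkl","wb"));cv2.imwrite(f"pics/{n}.png",s["pixels"][:,:,::-1]);return s
def crop(n,x0,y0,x1,y1,k):
    im=cv2.imread(f"pics/{n}.png")[y0:y1,x0:x1]
    cv2.imwrite(f"pics/{n}_{x0}_{y0}.png",cv2.resize(im,None,fx=k,fy=k,interpolation=cv2.INTER_CUBIC))
# goal in world -> move in tool axes (rotvec rad, shift cm) ; tool down with given yaw
def go(pos,yaw,st):
    R0=Ro.from_euler('xyz',st["tool_rot"]);R1=Ro.from_euler('xyz',[np.pi,0,yaw])
    w=(R0.inv()*R1).as_rotvec();t=R0.inv().apply(np.array(pos)-st["position"])*100
    return np.round(w,3),np.round(t,2)
E
python3 - <<'E'
from h import *
s=load("top0")
for n,uv in dict(nt=(194,218),nh=(190,322),ft=(227,211),fh=(220,341),mt=(258,228),mh=(253,337),k1=(284,218),k2=(292,316),wt=(316,220),wh=(315,316),tr1=(370,225),tr2=(466,229),tr3=(364,343),tr4=(461,348),lamp=(300,145)).items(): print(n,at(s,uv,0.01).round(3))
w=load("wrist0"); c,d=ray(w,(320,240)); print("cam",c,d,"top",ray(s,(320,240)))
R=Ro.from_euler('xyz',[-3.14,0,2.708]); print("cam in tool",R.inv().apply(c-np.array([.2835,.612,.2305])),R.inv().apply(d))
print("px right in tool",R.inv().apply(Ro.from_rotvec(w["rvec"]).inv().apply([1,0,0])))
E
```

```text
nt [0.704 0.309 0.01 ]
nh [0.465 0.314 0.01 ]
ft [0.719 0.233 0.01 ]
fh [0.421 0.246 0.01 ]
mt [0.678 0.161 0.01 ]
mh [0.429 0.172 0.01 ]
k1 [0.701 0.101 0.01 ]
k2 [0.474 0.084 0.01 ]
wt [0.695 0.026 0.01 ]
wh [0.474 0.032 0.01 ]
tr1 [ 0.681 -0.099  0.01 ]
tr2 [ 0.668 -0.321  0.01 ]
tr3 [ 0.412 -0.077  0.01 ]
tr4 [ 0.397 -0.294  0.01 ]
lamp [0.877 0.062 0.01 ]
cam [0.21522869 0.6431995  0.37386617] [ 0.26581749 -0.12770962 -0.95552672] top (array([0.42015283, 0.02321834, 1.35245423]), array([ 0.1669299 , -0.00401285, -0.9859606 ]))
cam in tool [ 0.0750616  -0.00059905 -0.14336539] [-0.29487444 -0.00269094  0.95553222]
px right in tool [ 8.19799723e-04  9.99999664e-01 -1.07007280e-05]
```

View pics/wrist0.png

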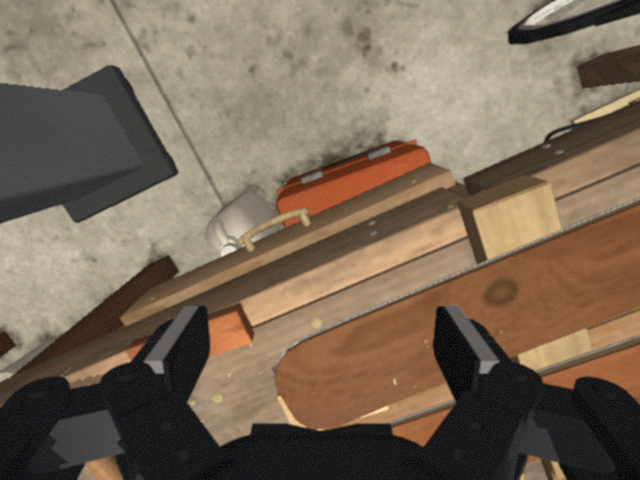

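```bash
python3 - <<'E'
from h import *
from workcell import sense
print(tri([(load("top0"),(470,146)),(load("scene0"),(478,45))]))
st=sense(); print(go((.55,.2,.35),np.pi,st))
E
```

```text
(array([ 0.7235625 , -0.22908358,  0.46279133]), np.float64(0.011267184761074687))
(array([-0.001, -0.   , -0.434]), array([-41.5 , -26.21, -11.91]))
```

```bash
python3 -m handwheel '[[[0,0,-0.1,-8,-5,-4,8.5],[0,0,-0.2,-16,-10,-8,8.5],[0,0,-0.3,-24,-15,-11.9,8.5],[0,0,-0.4,-32,-20,-11.9,8.5],[0,0,-0.434,-38,-24,-11.9,8.5],[0,0,-0.434,-41.5,-26.2,-11.9,8.5],[0,0,-0.434,-41.5,-26.2,-11.9,8.5],[0,0,-0.434,-41.5,-26.2,-11.9,8.5],[0,0,-0.434,-41.5,-26.2,-11.9,8.5],[0,0,-0.434,-41.5,-26.2,-11.9,8.5],[0,0,-0.434,-41.5,-26.2,-11.9,8.5],[0,0,-0.434,-41.5,-26.2,-11.9,8.5],[0,0,-0.434,-41.5,-26.2,-11.9,8.5]]]'
python3 -c "
from h import *
shoot('wrist','w1')"
```

```text
time: 1.45
position: [0.5492, 0.2018, 0.3498]
tool_rot: [3.141, -0.001, -3.14]
contact_force: [-1.3, 0.9, 0.2]
finger_gap: 0.997
finger_force: 0.0
```

View pics/w1.png

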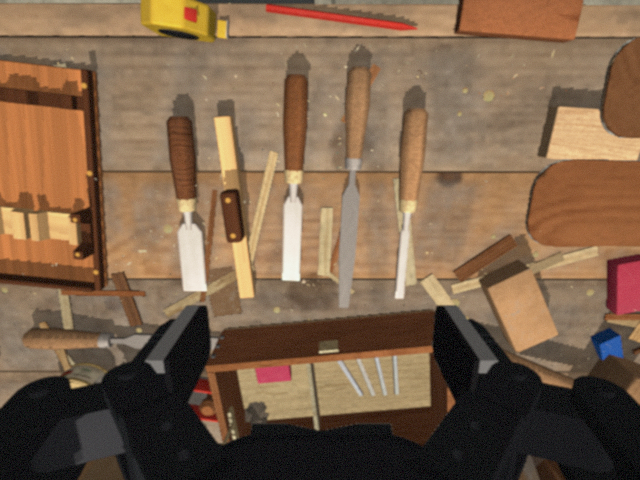

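The view shows: narrow chisel handle (413,110)–edge (400,298), near file (357,68)–(344,305), medium (296,75)–(291,280), keeper (222,118)–(247,297), wide (180,117)–(193,290). The tray is at the left. Next a second place over the tray.

```bash
python3 -m handwheel '[[[0,0,0,0,-5,0,8.5],[0,0,0,0,-10,0,8.5],[0,0,0,0,-15,0,8.5],[0,0,0,0,-20,0,8.5],[0,0,0,0,-25,0,8.5],[0,0,0,0,-30,0,8.5],[0,0,0,0,-30,0,8.5],[0,0,0,0,-30,0,8.5],[0,0,0,0,-30,0,8.5],[0,0,0,0,-30,0,8.5],[0,0,0,0,-30,0,8.5]]]'
python3 -c "
from h import *
shoot('wrist','w2')
im=cv2.imread('pics/w2.png')
a=cv2.resize(im[20:320,200:600],None,fx=2,fy=2,interpolation=cv2.INTER_CUBIC);cv2.imwrite('pics/w2c.png',a)
a=cv2.resize(cv2.imread('pics/w1.png')[50:320,150:450],None,fx=2.2,fy=2.2,interpolation=cv2.INTER_CUBIC);cv2.imwrite('pics/w1c.png',a)
"
```

```text
time: 2.6
position: [0.5504, -0.0977, 0.3502]
tool_rot: [3.141, -0.0, -3.138]
contact_force: [-0.1, -1.1, -0.6]
finger_gap: 0.993
finger_force: 0.0
```

View pics/w2c.png

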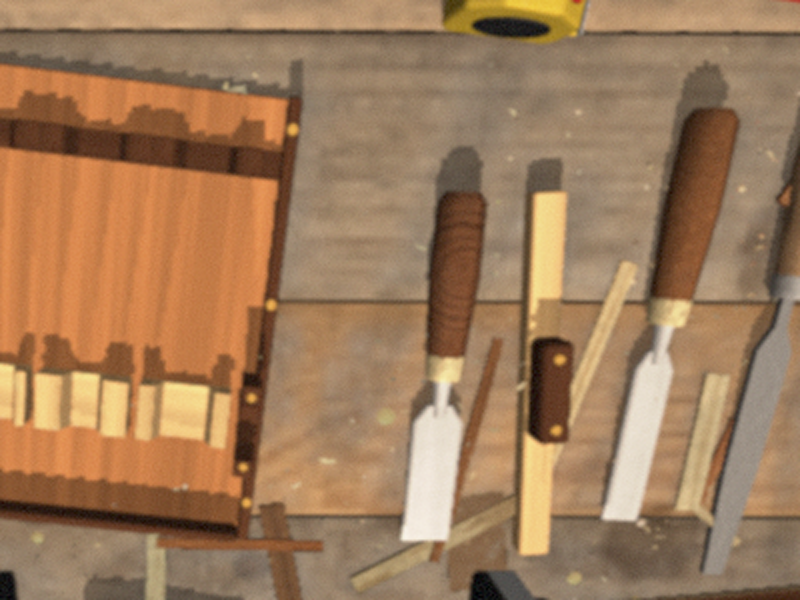

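View pics/w1c.png

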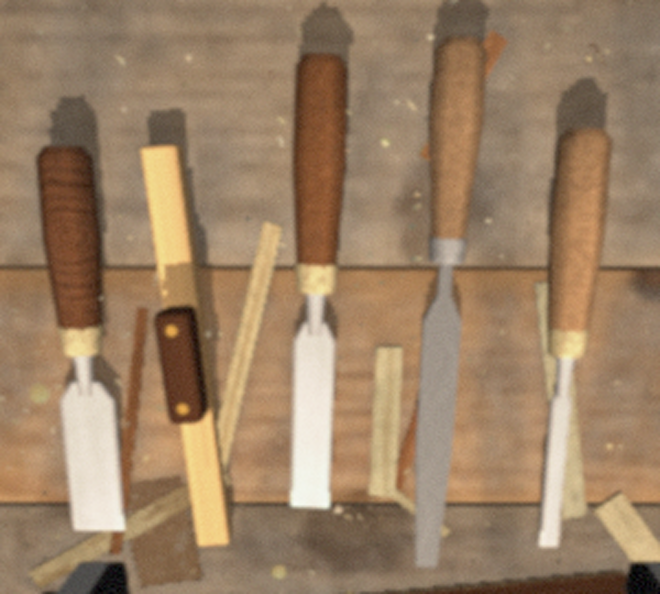

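Crop w2c (2x, offset 200,20) shows wide chisel edge at (427,540), its handle top (463,193), keeper ends (548,193)/(533,553), medium edge (622,520), medium handle end (712,110). Crop w1c (2.2x, offset 150,50) shows wide edge (98,530), keeper ends (160,147)/(212,545), medium (322,55)/(311,507), narrow (584,128)/(549,546). Now one more place, over the tray.

```bash
python3 -m handwheel '[[[0,0,0,0,-5,0,8.5],[0,0,0,0,-10,0,8.5],[0,0,0,0,-15,0,8.5],[0,0,0,0,-17,0,8.5],[0,0,0,0,-17,0,8.5],[0,0,0,0,-17,0,8.5],[0,0,0,0,-17,0,8.5],[0,0,0,0,-17,0,8.5]]]'
python3 -c "
from h import *
shoot('wrist','w3')
a=cv2.resize(cv2.imread('pics/w3.png')[50:310,240:500],None,fx=2.3,fy=2.3,interpolation=cv2.INTER_CUBIC);cv2.imwrite('pics/w3c.png',a)
a=cv2.resize(cv2.imread('pics/w2.png')[40:300,90:350],None,fx=2.3,fy=2.3,interpolation=cv2.INTER_CUBIC);cv2.imwrite('pics/w2d.png',a)
"
```

```text
time: 3.45
position: [0.5509, -0.2677, 0.3503]
tool_rot: [3.141, 0.0, -3.138]
contact_force: [0.5, 0.4, 1.2]
finger_gap: 0.997
finger_force: 0.0
```

View pics/w3c.png

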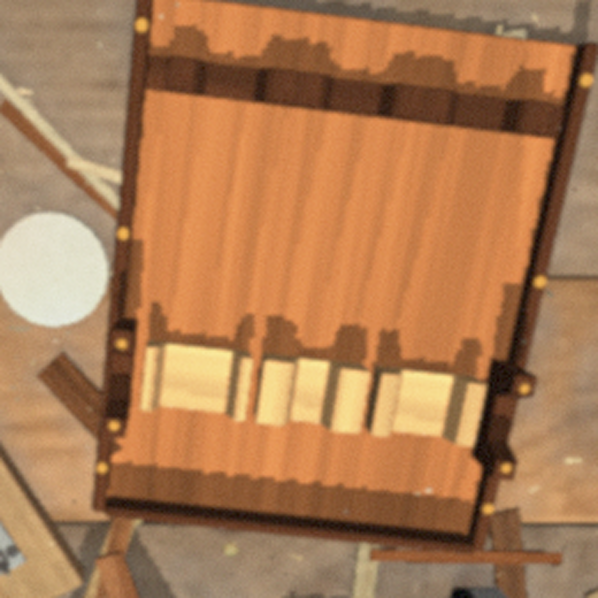

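View pics/w2d.png

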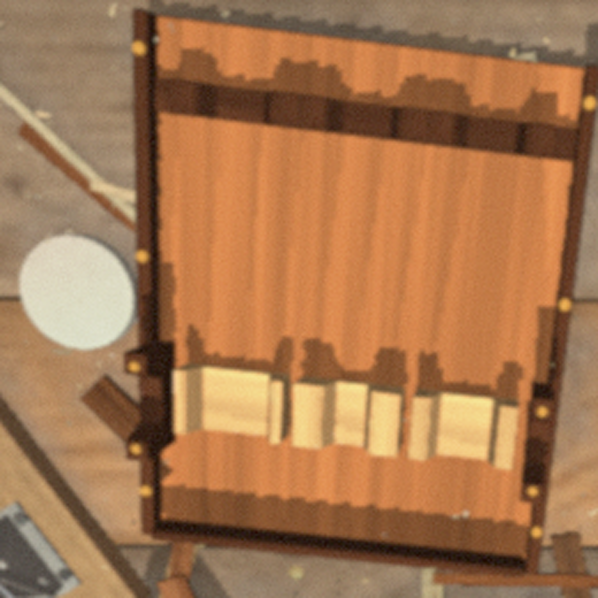

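w3c/w2d show the groove floors left to right, 75, 35 and 58 px wide: wide saddle (198,380), narrow (312,390), medium (426,405). The brass screws on the rails and posts serve as markers: w3c (142,24)…(488,509), w2d (138,47)…(536,531). Now I'll triangulate.

```bash
cat > m.py <<'E'
from h import *
w1,w2,w3,top=load("w1"),load("w2"),load("w3"),load("top0")
f1=lambda p:(150+(p[0]+.5)/2.2-.5,50+(p[1]+.5)/2.2-.5)
f2=lambda p:(200+(p[0]+.5)/2-.5,20+(p[1]+.5)/2-.5)
f3=lambda p:(240+(p[0]+.5)/2.3-.5,50+(p[1]+.5)/2.3-.5)
f4=lambda p:(90+(p[0]+.5)/2.3-.5,40+(p[1]+.5)/2.3-.5)
def T(n,a,b):
    p,e=tri([a,b]);print(n,p.round(4),round(e*1000,1));return p
L3=[(142,24),(122,233),(121,343),(114,425),(102,467)];R3=[(586,80),(540,282),(524,387),(507,467),(488,509)]
L2=[(138,47),(142,256),(134,366),(135,449),(145,490)];R2=[(590,103),(564,304),(542,410),(532,491),(536,531)]
print("tray");P=[T(i,(w3,f3(a)),(w2,f4(b))) for i,(a,b) in enumerate(zip(L3+R3,L2+R2))]
for n,a,b in [("W-edge",(100,530.5),(424.5,540)),("W-end",(62,147),(463,193)),("W-mid",(72,240),(457,275)),
 ("M-edge",(311,506.5),(621,519)),("M-end",(322,55),(713,110)),("M-mid",(320,160),(693,205)),
 ("K1",(160,147),(548,193)),("K2",(213,545),(533,553)),("s1",(172,330),(560,360)),("s2",(182,409),(557,430))]:
    T(n,(w1,f1(a)),(w2,f2(b)))
for n,p,q in [("N-edge",(549,546.5),(194,217)),("N-end",(584,128),(190,323))]:
    print(n,at(w1,f1(p),.003).round(4),at(w1,f1(p),.016).round(4));T(n,(w1,f1(p)),(top,q))
for n,a in [("W-edge",(100,530.5)),("M-edge",(311,506.5))]: print(n,at(w1,f1(a),.003).round(4))
for n,a in [("W-end",(62,147)),("M-end",(322,55)),("N-mid",(582,230)),("W-mid",(72,240)),("M-mid",(320,160))]: print(n,at(w1,f1(a),.016).round(4))
for n,a,b in [("wideS",(198,380),(236,402)),("narS",(312,390),(348,413)),("medS",(426,403),(464,426))]: T(n,(w3,f3(a)),(w2,f4(b)))
E
python3 m.py
```

```text
tray
0 [ 0.4099 -0.2901  0.0248] 0.1
1 [ 0.5096 -0.3018  0.0218] 0.1
2 [ 0.5627 -0.3014  0.0481] 0.1
3 [ 0.6063 -0.3057  0.0497] 0.3
4 [ 0.6382 -0.3151  0.0241] 0.0
5 [ 0.4341 -0.0694  0.0225] 0.1
6 [ 0.5335 -0.0809  0.0242] 0.2
7 [ 0.5849 -0.0924  0.0486] 0.0
8 [ 0.6282 -0.0974  0.0513] 0.3
9 [ 0.6625 -0.095   0.0239] 0.3
W-edge [0.6969 0.0286 0.0075] 0.3
W-end [0.4682 0.0324 0.0173] 0.1
W-mid [0.5166 0.0329 0.0176] 0.7
M-edge [0.6799 0.1614 0.0089] 0.2
M-end [0.4219 0.1728 0.0162] 0.1
M-mid [0.4744 0.1708 0.0155] 0.0
K1 [0.4679 0.0841 0.0136] 0.0
K2 [0.7022 0.1009 0.0168] 0.4
s1 [0.5628 0.0912 0.0437] 0.3
s2 [0.6063 0.0942 0.0453] 0.3
N-edge [0.7098 0.3121 0.003 ] [0.7035 0.3092 0.016 ]
N-edge [0.7062 0.3099 0.0105] 0.5
N-end [0.4571 0.3157 0.003 ] [0.4575 0.3126 0.016 ]
N-end [0.46   0.2973 0.0836] 0.5
W-edge [0.6994 0.027  0.003 ]
M-edge [0.6826 0.1609 0.003 ]
W-end [0.4681 0.0319 0.016 ]
M-end [0.4218 0.1728 0.016 ]
N-mid [0.5111 0.3155 0.016 ]
W-mid [0.5174 0.0323 0.016 ]
M-mid [0.4744 0.1708 0.016 ]
wideS [ 0.5889 -0.2613  0.0179] 0.2
narS [ 0.5934 -0.1987  0.0228] 0.0
medS [ 0.6008 -0.1351  0.0221] 0.0
```

```bash
python3 - <<'E'
from h import *
from workcell import sense
st=sense(); print(st["position"],st["tool_rot"],go((.538,.031,.12),np.pi-.0185,st))
E
```

```text
[ 0.55073925 -0.268013    0.35036541] [ 3.14098835e+00  2.78919102e-04 -3.13869519e+00] (array([0.001, 0.   , 0.021]), array([ 1.19, 29.89, 23.05]))
```

```bash
python3 -m handwheel '[[[0,0,0.02,0.2,4.5,0,4.6],[0,0,0.021,0.5,9,3,4.6],[0,0,0.021,0.8,13.5,6,4.6],[0,0,0.021,1.2,18,10,4.6],[0,0,0.021,1.2,22,13,4.6],[0,0,0.021,1.2,26,16,4.6],[0,0,0.021,1.2,29.9,19,4.6],[0,0,0.021,1.2,29.9,23,4.6],[0,0,0.021,1.2,29.9,23,4.6],[0,0,0.021,1.2,29.9,23,4.6],[0,0,0.021,1.2,29.9,23,4.6],[0,0,0.021,1.2,29.9,23,4.6]]]' 40
python3 - <<'E'
from h import *
from workcell import sense
st=sense(); print(st["position"],st["tool_rot"],go((.538,.031,.002),np.pi-.0185,st))
shoot("wrist","w4")
E
```

```text
time: 4.7
position: [0.5398, 0.028, 0.1226]
tool_rot: [3.141, 0.004, 3.118]
contact_force: [0.1, -0.2, -0.4]
finger_gap: 0.539
finger_force: 0.0
[0.53984733 0.02799316 0.1226282 ] [3.14122276 0.00445003 3.11839897] (array([ 0.   ,  0.004, -0.005]), array([ 0.25,  0.29, 12.06]))
```

View pics/w4.png

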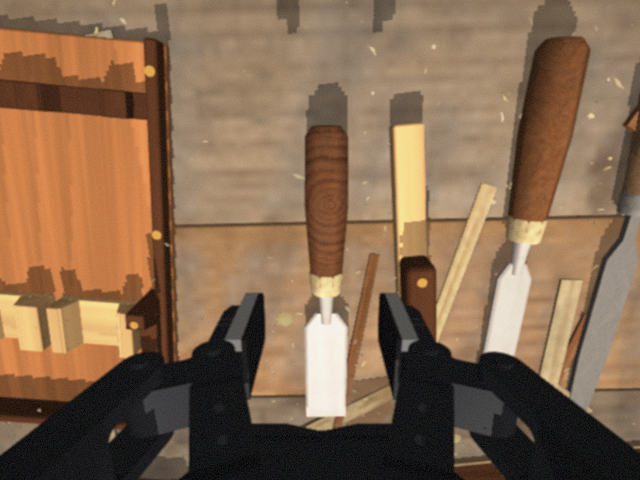

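The wrist view shows the chisel handle (327,200) centred between the fingers (~322). Next I descend and grip.

```bash
python3 -m handwheel '[[[0,0,0,0,0,4,4.6],[0,0,0,0,0,8,4.6],[0,0,0,0,0,10,4.6],[0,0,0,0,0,11.4,4.6],[0,0,0,0,0,11.4,4.6],[0,0,0,0,0,11.4,4.6],[0,0,0,0,0,11.4,4.6]]]' 40
python3 -c "
from workcell import sense
s=sense();print(s['position'],s['tool_rot'],s['contact_force'])"
```

```text
time: 5.45
position: [0.5395, 0.0293, 0.0078]
tool_rot: [3.141, 0.003, 3.12]
contact_force: [-0.3, -1.2, -0.2]
finger_gap: 0.535
finger_force: 0.0
[0.53949497 0.02932266 0.00778164] [3.14103721e+00 3.05032993e-03 3.12043460e+00] [-0.30495212 -1.18401158 -0.20312304]
```

```bash
python3 -m handwheel '[[[0,0,0,0,0.15,0.5,4.6],[0,0,0,0,0.15,0.5,4.6],[0,0,0,0,0.15,0.5,1.5],[0,0,0,0,0.15,0.5,1.5],[0,0,0,0,0.15,0.5,1.5],[0,0,0,0,0.15,0.5,1.5],[0,0,0,0,0.15,0.5,1.5],[0,0,0,0,0.15,0.5,1.5],[0,0,0,0,0.15,-1.5,1.5],[0,0,0,0,0.15,-3.5,1.5],[0,0,0,0,0.15,-6.5,1.5],[0,0,0,0,0.15,-6.5,1.5],[0,0,0,0,0.15,-6.5,1.5],[0,0,0,0,0.15,-6.5,1.5]]]' 40
python3 - <<'E'
from h import *
from workcell import sense
st=sense(); print(st["position"],st["tool_rot"],st["finger_gap"],st["finger_force"])
shoot("wrist","w5"); shoot("scene","s5")
a=cv2.imread("pics/w5.png")[80:440,180:480]; b=cv2.imread("pics/s5.png")[180:380,150:480]
cv2.imwrite("pics/c5.png",np.hstack([cv2.resize(a,None,fx=1.2,fy=1.2),cv2.resize(b,(440,432))]))
E
```

```text
time: 6.85
position: [0.537, 0.0308, 0.07]
tool_rot: [-3.141, -0.003, 3.121]
contact_force: [-0.9, 0.9, -1.6]
finger_gap: 0.299
finger_force: 40.0
[0.53699825 0.03083529 0.06995492] [-3.14129268e+00 -2.62749295e-03  3.12097026e+00] 0.2994325031352329 39.98883525899146
```

View pics/c5.png

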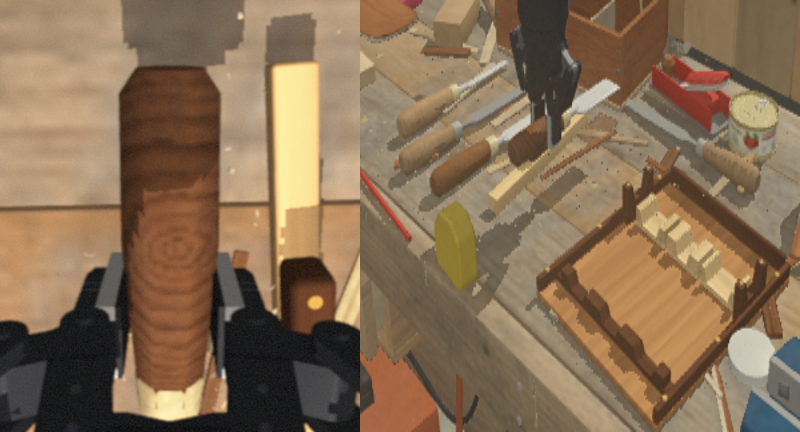

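Wide chisel is held squarely (handle end at crop (170,70)) and lifted level. Work out the move to its saddle.

```bash
cat >> h.py <<'E'
TY=-.108; XH=np.array([np.cos(TY),np.sin(TY)])
SAD=dict(w=np.array([.5887,-.262]),n=np.array([.595,-.199]),m=np.array([.602,-.1353]))
def place(k,z,off=.045,st=None):
    """TCP goal when the gripped point is off behind the chisel origin"""
    g=SAD[k]-XH*(.063+off); return go((g[0],g[1],z),np.pi+TY,st)
E
python3 - <<'E'
from h import *
from workcell import sense
st=sense(); w5=load("w5")
print("end",at(w5,(321.5,138),.08))
print(place("w",.10,.045,st))
E
```

```text
end [0.4670185  0.03208729 0.08      ]
(array([-0.001, -0.003,  0.087]), array([  5.  , -28.22,  -2.98]))
```

```bash
python3 -m handwheel '[[[0,0,0,0,-1,-3,1.5],[0,0,0.02,1,-5,-3,1.5],[0,0,0.04,2,-9,-3,1.5],[0,0,0.06,3,-13,-3,1.5],[0,0,0.087,4,-17,-3,1.5],[0,0,0.087,5,-21,-3,1.5],[0,0,0.087,5,-25,-3,1.5],[0,0,0.087,5,-28.2,-3,1.5],[0,0,0.087,5,-28.2,-3,1.5],[0,0,0.087,5,-28.2,-3,1.5],[0,0,0.087,5,-28.2,-3,1.5],[0,0,0.087,5,-28.2,-3,1.5],[0,0,0.087,5,-28.2,-3,1.5]]]' 40
python3 - <<'E'
from h import *
from workcell import sense
st=sense(); print(st["position"],place("w",.035,.045,st))
E
```

```text
time: 8.25
position: [0.4825, -0.2488, 0.1011]
tool_rot: [3.141, -0.0, 3.036]
contact_force: [-0.2, 1.0, -2.1]
finger_gap: 0.296
finger_force: 40.0
[ 0.48254795 -0.24879746  0.10109485] (array([ 0.001, -0.   ,  0.002]), array([ 0.1 , -0.17,  6.61]))
```

```bash
python3 -m handwheel '[[[0,0,0,0.1,-0.1,3,1.5],[0,0,0,0.1,-0.1,5.5,1.5],[0,0,0,0.1,-0.1,6.8,1.5],[0,0,0,0.1,-0.1,7.6,1.5],[0,0,0,0.1,-0.1,8.2,1.5],[0,0,0,0.1,-0.1,8.2,1.5],[0,0,0,0.1,-0.1,8.2,1.5],[0,0,0,0.1,-0.1,8.2,1.5]]]' 40
python3 - <<'E'
from h import *
from workcell import sense
st=sense(); print(st["position"],place("w",.014,.045,st))
E
```

```text
time: 9.05
position: [0.4819, -0.2512, 0.0201]
tool_rot: [-3.141, 0.002, 3.034]
contact_force: [0.6, -0.5, -3.2]
finger_gap: 0.297
finger_force: 40.1
[ 0.48186428 -0.25122047  0.02005202] (array([-0.   ,  0.002,  0.   ]), array([0.06, 0.08, 0.61]))
```

```bash
python3 -m handwheel '[[[0,0,0,0.05,0.05,0.3,1.5],[0,0,0,0.05,0.05,0.5,1.5],[0,0,0,0.05,0.05,0.5,1.5],[0,0,0,0.05,0.05,0.5,1.5]]]' 40
python3 -m handwheel '[[[0,0,0,0,0,0,4.4],[0,0,0,0,0,0,4.4],[0,0,0,0,0,0,4.4],[0,0,0,0,0,0,4.4],[0,0,0,0,0,-3,4.4],[0,0,0,0,0,-7,4.4],[0,0,0,0,0,-11,4.4],[0,0,0,0,0,-11,4.4],[0,0,0,0,0,-11,4.4],[0,0,0,0,0,-11,4.4]]]' 40
python3 - <<'E'
from h import *
from workcell import sense
st=sense(); print(st["position"],go((.5064,.169,.12),np.pi-.0447,st))
shoot("wrist","w6")
E
```

```text
time: 9.45
position: [0.4809, -0.2504, 0.0143]
tool_rot: [3.141, 0.0, 3.034]
contact_force: [0.2, 0.0, -1.8]
finger_gap: 0.294
finger_force: 40.1
time: 10.45
position: [0.4799, -0.2498, 0.1232]
tool_rot: [3.141, -0.002, 3.034]
contact_force: [0.3, -0.1, -0.1]
finger_gap: 0.513
finger_force: 0.0
[ 0.47991211 -0.2498289   0.12318699] (array([ 0.001, -0.002, -0.063]), array([ 1.87, 41.92,  0.36]))
```

View pics/w6.png

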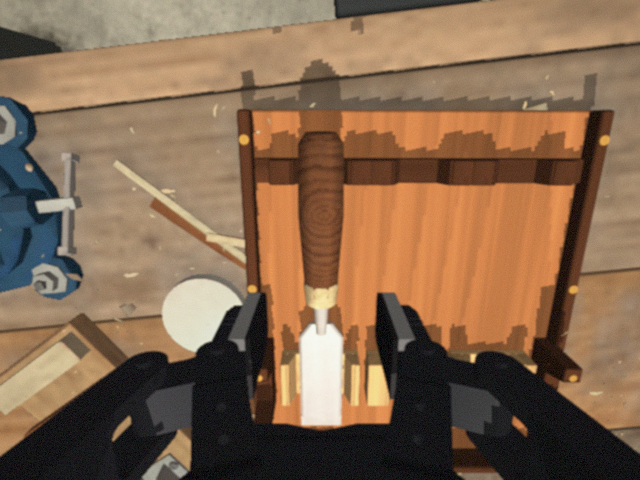

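The wide chisel lies in its saddle with its handle in the left notch (blade (321,370), handle (320,190)). Next: medium.

```bash
python3 -m handwheel '[[[0,0,-0.02,0.4,4.5,0.3,4.4],[0,0,-0.04,0.8,9,0.3,4.4],[0,0,-0.063,1.2,13.5,0.3,4.4],[0,0,-0.063,1.9,18,0.3,4.4],[0,0,-0.063,1.9,22.5,0.3,4.4],[0,0,-0.063,1.9,27,0.3,4.4],[0,0,-0.063,1.9,31.5,0.3,4.4],[0,0,-0.063,1.9,36,0.3,4.4],[0,0,-0.063,1.9,40,0.3,4.4],[0,0,-0.063,1.9,41.9,0.3,4.4],[0,0,-0.063,1.9,41.9,0.3,4.4],[0,0,-0.063,1.9,41.9,0.3,4.4],[0,0,-0.063,1.9,41.9,0.3,4.4],[0,0,-0.063,1.9,41.9,4,4.4],[0,0,-0.063,1.9,41.9,7,4.4],[0,0,-0.063,1.9,41.9,7,4.4],[0,0,-0.063,1.9,41.9,7,4.4],[0,0,-0.063,1.9,41.9,7,4.4]]]' 40
python3 - <<'E'
from h import *
from workcell import sense
st=sense(); print(st["position"],go((.5064,.169,.003),np.pi-.0447,st))
shoot("wrist","w7")
E
```

```text
time: 12.3
position: [0.5082, 0.1679, 0.0558]
tool_rot: [3.141, 0.002, 3.095]
contact_force: [0.6, -0.3, 0.3]
finger_gap: 0.515
finger_force: 0.0
[0.5082289  0.1678958  0.05578412] (array([ 0.001,  0.002, -0.001]), array([0.2 , 0.1 , 5.28]))
```

View pics/w7.png

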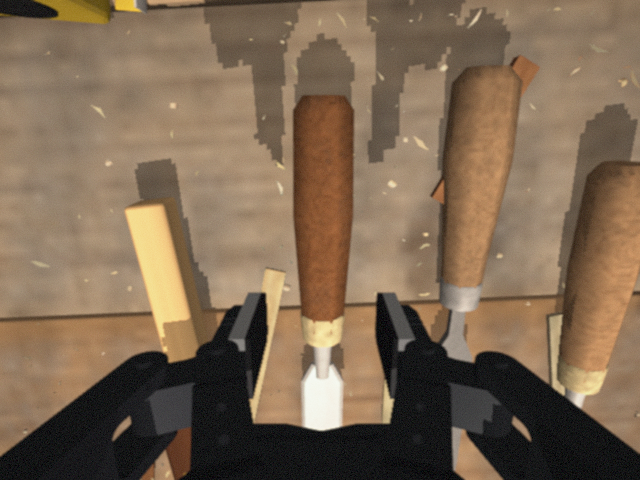

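Medium handle is centred at (322,210); the fingers have clear room beside the file. Descend, grip, lift.

```bash
python3 -m handwheel '[[[0,0,0,0.1,0.1,3,4.4],[0,0,0,0.1,0.1,4.5,4.4],[0,0,0,0.1,0.1,5.3,4.4],[0,0,0,0.1,0.1,5.3,4.4],[0,0,0,0.1,0.1,5.3,4.4],[0,0,0,0.1,0.1,5.3,1.5],[0,0,0,0.1,0.1,5.3,1.5],[0,0,0,0.1,0.1,5.3,1.5],[0,0,0,0.1,0.1,5.3,1.5],[0,0,0,0.1,0.1,5.3,1.5],[0,0,0,0.1,0.1,5.3,1.5]]]' 40
python3 -m handwheel '[[[0,0,0,0,0,-2,1.5],[0,0,0,0,0,-5,1.5],[0,0,0,0,0,-9.7,1.5],[0,0,0,0,0,-9.7,1.5],[0,0,0,0,0,-9.7,1.5],[0,0,0,0,0,-9.7,1.5],[0,0,0,0,0,-9.7,1.5]]]' 40
python3 - <<'E'
from h import *
from workcell import sense
st=sense(); print(st["position"],place("m",.10,.045,st))
w=load("w7")
print([at(w,p,.016).round(4) for p in [(615,165),(582,383),(600,270)]], at(w,(324,98),.016))
E
```

```text
time: 13.45
position: [0.5068, 0.1697, 0.0024]
tool_rot: [3.141, 0.002, 3.097]
contact_force: [-1.0, 0.5, 6.8]
finger_gap: 0.287
finger_force: 39.1
time: 14.15
position: [0.5048, 0.1688, 0.0967]
tool_rot: [-3.14, -0.003, 3.097]
contact_force: [0.5, -0.2, -1.5]
finger_gap: 0.287
finger_force: 40.0
[0.50478614 0.16883478 0.09673039] (array([-0.002, -0.003,  0.063]), array([ -0.29, -29.27,  -0.29]))
[array([0.4589, 0.3088, 0.016 ]), array([0.581 , 0.3121, 0.016 ]), array([0.5123, 0.3107, 0.016 ])] [0.42301158 0.17284334 0.016     ]
```

```bash
python3 -m handwheel '[[[0,0,0.02,0,-4,-0.4,1.5],[0,0,0.04,0,-8,-0.4,1.5],[0,0,0.063,-0.3,-12,-0.4,1.5],[0,0,0.063,-0.3,-16,-0.4,1.5],[0,0,0.063,-0.3,-20,-0.4,1.5],[0,0,0.063,-0.3,-24,-0.4,1.5],[0,0,0.063,-0.3,-27,-0.4,1.5],[0,0,0.063,-0.3,-29.3,-0.4,1.5],[0,0,0.063,-0.3,-29.3,-0.4,1.5],[0,0,0.063,-0.3,-29.3,-0.4,1.5],[0,0,0.063,-0.3,-29.3,-0.4,1.5],[0,0,0.063,-0.3,-29.3,3,1.5],[0,0,0.063,-0.3,-29.3,6,1.5],[0,0,0.063,-0.3,-29.3,7,1.5],[0,0,0.063,-0.3,-29.3,7,1.5],[0,0,0.063,-0.3,-29.3,7,1.5],[0,0,0.063,-0.3,-29.3,7,1.5]]]' 40
python3 - <<'E'
from h import *
from workcell import sense
st=sense(); print(st["position"],place("m",.014,.045,st))
E
```

```text
time: 15.85
position: [0.4971, -0.1236, 0.0296]
tool_rot: [3.142, 0.003, 3.034]
contact_force: [0.4, 0.8, -1.6]
finger_gap: 0.287
finger_force: 40.0
[ 0.49712881 -0.12355553  0.02958018] (array([0.   , 0.003, 0.001]), array([ 0.25, -0.04,  1.56]))
```

```bash
python3 -m handwheel '[[[0,0,0,0.2,0,0.6,1.5],[0,0,0,0.2,0,1.1,1.5],[0,0,0,0.2,0,1.5,1.5],[0,0,0,0.2,0,1.5,1.5],[0,0,0,0.2,0,1.5,1.5],[0,0,0,0.2,0,1.5,4.2],[0,0,0,0.2,0,1.5,4.2],[0,0,0,0.2,0,1.5,4.2],[0,0,0,0.2,0,1.5,4.2],[0,0,0,0.2,0,-3,4.2],[0,0,0,0.2,0,-7,4.2],[0,0,0,0.2,0,-9,4.2],[0,0,0,0.2,0,-9,4.2],[0,0,0,0.2,0,-9,4.2],[0,0,0,0.2,0,-9,4.2]]]' 40
python3 - <<'E'
from h import *
from workcell import sense
st=sense(); print(st["position"],go((.5385,.312,.12),np.pi,st))
shoot("wrist","w8")
E
```

```text
time: 17.35
position: [0.4929, -0.1231, 0.117]
tool_rot: [3.141, -0.003, 3.034]
contact_force: [0.1, 0.5, 0.2]
finger_gap: 0.488
finger_force: 0.0
[ 0.4928587  -0.12307336  0.11697238] (array([ 0.   , -0.003, -0.108]), array([ 0.14, 43.75, -0.3 ]))
```

View pics/w8.png

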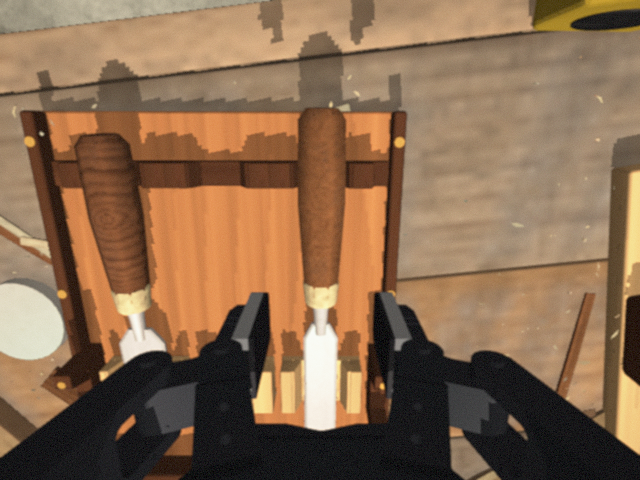

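Medium lies in its saddle (blade (320,375), handle in the right notch). Next: narrow, checking the file clearance numerically.

```bash
python3 -m handwheel '[[[0,0,-0.03,0.1,4.5,-0.3,4.2],[0,0,-0.06,0.1,9,-0.3,4.2],[0,0,-0.108,0.1,13.5,-0.3,4.2],[0,0,-0.108,0.1,18,-0.3,4.2],[0,0,-0.108,0.1,22.5,-0.3,4.2],[0,0,-0.108,0.1,27,-0.3,4.2],[0,0,-0.108,0.1,31.5,-0.3,4.2],[0,0,-0.108,0.1,36,-0.3,4.2],[0,0,-0.108,0.1,40,-0.3,4.2],[0,0,-0.108,0.1,43.8,-0.3,4.2],[0,0,-0.108,0.1,43.8,-0.3,4.2],[0,0,-0.108,0.1,43.8,-0.3,4.2],[0,0,-0.108,0.1,43.8,-0.3,4.2],[0,0,-0.108,0.1,43.8,4.7,4.2],[0,0,-0.108,0.1,43.8,4.7,4.2],[0,0,-0.108,0.1,43.8,4.7,4.2],[0,0,-0.108,0.1,43.8,4.7,4.2],[0,0,-0.108,0.1,43.8,4.7,4.2]]]' 40
python3 - <<'E'
from h import *
from workcell import sense
st=sense(); print(st["position"],st["tool_rot"],go((.5385,.312,.005),np.pi,st))
w=load("w7"); print("file",[at(w,p,.016).round(3) for p in [(519,90),(511,170),(487,285)]])
s=shoot("wrist","w9"); im=s["pixels"].astype(int)
# handle silhouette: saturated brown vs grey bench
hsv=cv2.cvtColor(s["pixels"],cv2.COLOR_RGB2HSV)
for r in range(60,300,30):
    print(r,"".join("#" if hsv[r,c,1]>95 else "." for c in range(200,460,4)), [tuple(im[r,322])])
E
```

```text
time: 19.2
position: [0.5413, 0.3125, 0.0733]
tool_rot: [3.14, 0.003, 3.141]
contact_force: [-0.0, 0.5, 0.1]
finger_gap: 0.49
finger_force: 0.0
[0.54127799 0.31249482 0.0733398 ] [3.13967482e+00 2.84536286e-03 3.14117630e+00] (array([ 0.002,  0.003, -0.   ]), array([ 0.3 , -0.06,  6.83]))
file [array([0.424, 0.26 , 0.016]), array([0.459, 0.26 , 0.016]), array([0.518, 0.253, 0.016])]
60 ###........................................................###... [(np.int64(97), np.int64(82), np.int64(68))]
90 ####............................................................. [(np.int64(96), np.int64(81), np.int64(66))]
120 ###.....................##############...................#....... [(np.int64(163), np.int64(116), np.int64(78))]
150 ###.....................##############........................... [(np.int64(162), np.int64(119), np.int64(79))]
180 ###.....................##############........................... [(np.int64(188), np.int64(137), np.int64(95))]
210 ###.....................##############........................... [(np.int64(196), np.int64(145), np.int64(99))]
240 ...#....##.########.#####################...#...#......#......### [(np.int64(194), np.int64(142), np.int64(99))]
270 .################.#####..####################..............#.#### [(np.int64(194), np.int64(141), np.int64(96))]
```

Handle spans columns 296–350 in all rows, so it is centred and parallel, and the file edge is 2 cm clear of the finger. Grip.

```bash
python3 -m handwheel '[[[0,0,0,0.2,0,4,4.2],[0,0,0,0.2,0,6,4.2],[0,0,0,0.2,0,6.8,4.2],[0,0,0,0.2,0,6.8,4.2],[0,0,0,0.2,0,6.8,4.2],[0,0,0,0.2,0,6.8,1.5],[0,0,0,0.2,0,6.8,1.5],[0,0,0,0.2,0,6.8,1.5],[0,0,0,0.2,0,6.8,1.5],[0,0,0,0.2,0,6.8,1.5],[0,0,0,0.2,0,6.8,1.5]]]' 40
python3 -m handwheel '[[[0,0,0,0,0,-2,1.5],[0,0,0,0,0,-5,1.5],[0,0,0,0,0,-10,1.5],[0,0,0,0,0,-10,1.5],[0,0,0,0,0,-10,1.5],[0,0,0,0,0,-10,1.5],[0,0,0,0,0,-10,1.5]]]' 40
python3 - <<'E'
from h import *
from workcell import sense
st=sense(); print(st["position"],place("n",.104,.045,st))
s=shoot("wrist","w10"); hsv=cv2.cvtColor(s["pixels"],cv2.COLOR_RGB2HSV)
for r in range(90,330,20):
    print(r,"".join("#" if hsv[r,c,1]>95 else "." for c in range(200,460,4)))
E
```

```text
time: 20.35
position: [0.5391, 0.3129, 0.005]
tool_rot: [3.14, 0.002, -3.141]
contact_force: [-0.9, -0.4, 7.1]
finger_gap: 0.293
finger_force: 39.2
time: 21.05
position: [0.5369, 0.3116, 0.1015]
tool_rot: [-3.14, -0.003, -3.141]
contact_force: [-0.0, -0.1, -2.5]
finger_gap: 0.289
finger_force: 39.9
[0.53686907 0.31156193 0.10153205] (array([-0.002, -0.003,  0.108]), array([  4.94, -49.89,  -0.14]))
90 #######..........................................................
110 ########...............#################.........................
130 #######..............#####################............#..........
150 #######..............#####################.......................
170 #######..............#####################.......................
190 #######..............#####################.......................
210 #######..............####################........................
230 .....................####################........................
250 #....#########################################.##################
270 .......########.#...######################...................#.##
290 ........#######......###################................#..######
310 ........###.....#.....##################..........###############
```

```bash
python3 -m handwheel '[[[0,0,0.02,0.5,-4,-0.2,1.5],[0,0,0.04,1,-8,-0.2,1.5],[0,0,0.06,1.5,-12,-0.2,1.5],[0,0,0.08,2,-16,-0.2,1.5],[0,0,0.108,2.5,-20,-0.2,1.5],[0,0,0.108,3,-24,-0.2,1.5],[0,0,0.108,3.5,-28,-0.2,1.5],[0,0,0.108,4,-32,-0.2,1.5],[0,0,0.108,4.5,-36,-0.2,1.5],[0,0,0.108,5,-40,-0.2,1.5],[0,0,0.108,5,-44,-0.2,1.5],[0,0,0.108,5,-47,-0.2,1.5],[0,0,0.108,5,-49.9,-0.2,1.5],[0,0,0.108,5,-49.9,-0.2,1.5],[0,0,0.108,5,-49.9,-0.2,1.5],[0,0,0.108,5,-49.9,-0.2,1.5],[0,0,0.108,5,-49.9,3.5,1.5],[0,0,0.108,5,-49.9,6.5,1.5],[0,0,0.108,5,-49.9,6.5,1.5],[0,0,0.108,5,-49.9,6.5,1.5]]]' 40
python3 -m handwheel '[[[0,0,0,0,0,0,1.5],[0,0,0,0,0,0,1.5]]]' 40
python3 - <<'E'
from h import *
from workcell import sense
st=sense(); print(st["position"],place("n",.016,.045,st))
E
```

```text
time: 23.1
position: [0.4882, -0.1858, 0.0383]
tool_rot: [3.141, -0.001, 3.035]
contact_force: [0.6, -0.1, -1.1]
finger_gap: 0.291
finger_force: 40.0
time: 23.3
position: [0.4894, -0.1869, 0.0398]
tool_rot: [-3.141, 0.003, 3.034]
contact_force: [-0.1, 0.5, -1.3]
finger_gap: 0.292
finger_force: 40.0
[ 0.48937647 -0.18691815  0.03980842] (array([-0.   ,  0.003,  0.001]), array([ 0.18, -0.06,  2.38]))
```

```bash
python3 -m handwheel '[[[0,0,0,0.1,0,1,1.5],[0,0,0,0.1,0,1.6,1.5],[0,0,0,0.1,0,2.1,1.5],[0,0,0,0.1,0,2.3,1.5],[0,0,0,0.1,0,2.3,1.5],[0,0,0,0.1,0,2.3,4.2],[0,0,0,0.1,0,2.3,4.2],[0,0,0,0.1,0,2.3,4.2],[0,0,0,0.1,0,2.3,4.2],[0,0,0,0.1,0,-2,4.2],[0,0,0,0.1,0,-6,4.2],[0,0,0,0.1,0,-9,4.2],[0,0,0,0.1,0,-9,4.2],[0,0,0,0.1,0,-9,4.2],[0,0,0,0.1,0,-9,4.2]]]' 40
python3 - <<'E'
from h import *
from workcell import sense
st=sense(); print(st["position"],st["joint_pos"],go((.5848,.0927,.12),np.pi+.071,st))
E
```

```text
time: 24.8
position: [0.4862, -0.1863, 0.1271]
tool_rot: [3.141, -0.003, 3.034]
contact_force: [-0.7, 0.7, -0.4]
finger_gap: 0.491
finger_force: 0.0
[ 0.48622093 -0.18625648  0.12705124] [ 0.09423274  0.34568308  0.23486862  2.01390547 -0.11051928  0.79640704
  1.85650611] (array([ 0.001, -0.002, -0.179]), array([-6.81, 28.79,  0.7 ]))
```

```bash
python3 -c "
from h import *
shoot('wrist','w11')"; python3 -m handwheel '[[[0,0,-0.03,-1,4,0.7,4.2],[0,0,-0.06,-2,8,0.7,4.2],[0,0,-0.09,-3,12,0.7,4.2],[0,0,-0.12,-4,16,0.7,4.2],[0,0,-0.15,-5,20,0.7,4.2],[0,0,-0.179,-6,24,0.7,4.2],[0,0,-0.179,-6.8,27,0.7,4.2],[0,0,-0.179,-6.8,28.8,0.7,4.2],[0,0,-0.179,-6.8,28.8,0.7,4.2],[0,0,-0.179,-6.8,28.8,0.7,4.2],[0,0,-0.179,-6.8,28.8,0.7,4.2],[0,0,-0.179,-6.8,28.8,0.7,4.2]]]' 40
python3 - <<'E'
from h import *
from workcell import sense
st=sense(); print(st["position"],st["tool_rot"],go((.5848,.0927,.014),np.pi+.071,st))
s=shoot("wrist","w12"); shoot("top","t12"); hsv=cv2.cvtColor(s["pixels"],cv2.COLOR_RGB2HSV)
for r in range(120,380,20):
    print(r,"".join("o" if hsv[r,c,2]<80 else "#" if hsv[r,c,1]>110 else "." for c in range(200,460,4)))
E
```

```text
time: 26.05
position: [0.5855, 0.0903, 0.1211]
tool_rot: [-3.141, -0.001, -3.073]
contact_force: [-0.1, -0.0, 0.0]
finger_gap: 0.49
finger_force: 0.0
[0.58550769 0.09029455 0.12108754] [-3.14085780e+00 -6.23276947e-04 -3.07309402e+00] (array([-0.001, -0.001, -0.003]), array([ 0.05,  0.25, 10.71]))
120 ...........................##..#####.............................
140 ...........................#...#####.............................
160 #########################.##.###########..........#..............
180 ......########.....####..####################.....###############
200 .....###...#.........##.....ooooooo######.#......................
220 ##.##..............###......o#######...........##................
240 ..................###.......#######o##.#.#...#...................
260 .....#...........###....#############..........#.............#.#.
280 ................###..#.#############.#....#.#..........#.........
300 .............ooooo....#######.#####.........ooooo...#.#...#######
320 .......ooooo.ooooo..........#.#####..#######ooooooooooo####.####.
340 ####ooooo...oooooo#########.#######.....#...ooooo...ooooo.#.###..
360 ooooooooooooooooo......###..#.#####..........oooooooooooooooooooo
```

```bash
python3 -m handwheel '[[[0,0,0,0,0.1,4,4.2],[0,0,0,0,0.1,8,4.2],[0,0,0,0,0.1,10,4.2],[0,0,0,0,0.1,10.8,4.2],[0,0,0,0,0.1,10.8,4.2],[0,0,0,0,0.1,10.8,4.2],[0,0,0,0,0.1,10.8,1],[0,0,0,0,0.1,10.8,1],[0,0,0,0,0.1,10.8,1],[0,0,0,0,0.1,10.8,1],[0,0,0,0,0.1,10.8,1],[0,0,0,0,0.1,10.8,1],[0,0,0,0,0.1,10.8,1]]]' 60
python3 -c "
from workcell import sense
s=sense();print(s['position'],s['tool_rot'])"
python3 -m handwheel '[[[0,0,0,0,0,-2,1],[0,0,0,0,0,-5,1],[0,0,0,0,0,-10,1],[0,0,0,0,0,-12,1],[0,0,0,0,0,-12,1],[0,0,0,0,0,-12,1],[0,0,0,0,0,-12,1]]]' 60
python3 - <<'E'
from h import *
from workcell import sense
st=sense(); g=SAD["n"]; print(st["position"],go((g[0],g[1],.13),np.pi/2+TY,st))
s=shoot("wrist","w13")
E
```

```text
time: 27.45
position: [0.5869, 0.0936, 0.0149]
tool_rot: [3.141, 0.003, -3.07]
contact_force: [-0.6, 0.2, 6.5]
finger_gap: 0.225
finger_force: 60.3
[0.58694918 0.09358969 0.01492664] [ 3.14102855e+00  2.98075076e-03 -3.07036905e+00]
time: 28.15
position: [0.5843, 0.0932, 0.1317]
tool_rot: [-3.141, -0.003, -3.07]
contact_force: [-0.9, -0.7, -1.4]
finger_gap: 0.225
finger_force: 59.4
[0.58432937 0.09317379 0.13170364] (array([-0.003, -0.002,  1.75 ]), array([  1.02, -29.22,   0.18]))
```

```bash
python3 -m handwheel '[[[0,0,0.1,0,-1,0,1],[0,0,0.24,0,-3,0,1],[0,0,0.38,0,-5,0,1],[0,0,0.52,0,-8,0,1],[0,0,0.66,0,-11,0,1],[0,0,0.8,0.2,-14,0.2,1],[0,0,0.94,0.4,-17,0.2,1],[0,0,1.08,0.6,-20,0.2,1],[0,0,1.22,0.8,-23,0.2,1],[0,0,1.36,1,-25,0.2,1],[0,0,1.5,1,-27,0.2,1],[0,0,1.64,1,-28.5,0.2,1],[0,0,1.75,1,-29.2,0.2,1],[0,0,1.75,1,-29.2,0.2,1],[0,0,1.75,1,-29.2,0.2,1],[0,0,1.75,1,-29.2,0.2,1],[0,0,1.75,1,-29.2,0.2,1]]]' 60
python3 - <<'E'
from h import *
from workcell import sense
st=sense(); g=SAD["n"]; print(st["position"],st["tool_rot"],go((g[0],g[1],.08),np.pi/2+TY,st))
shoot("wrist","w14"); shoot("top","t14"); shoot("scene","s14")
r=lambda n,x0,y0,x1,y1,w,h:cv2.resize(cv2.imread(f"pics/{n}.png")[y0:y1,x0:x1],(w,h),interpolation=cv2.INTER_CUBIC)
A=np.hstack([r("w11",120,80,520,440,400,300),r("t14",340,200,490,360,400,300)])
B=np.hstack([r("s14",250,190,510,385,400,300),r("w14",0,0,640,480,400,300)])
cv2.imwrite("pics/c14.png",np.vstack([A,B]))
E
```

```text
time: 29.9
position: [0.5965, -0.1978, 0.131]
tool_rot: [-3.141, -0.001, 1.465]
contact_force: [-0.7, -0.2, -2.1]
finger_gap: 0.227
finger_force: 59.4
[ 0.59647281 -0.1977706   0.13097824] [-3.14111281e+00 -6.98750512e-04  1.46483426e+00] (array([-0.   , -0.001,  0.002]), array([-0.14, -0.13,  5.1 ]))
```

View pics/c14.png

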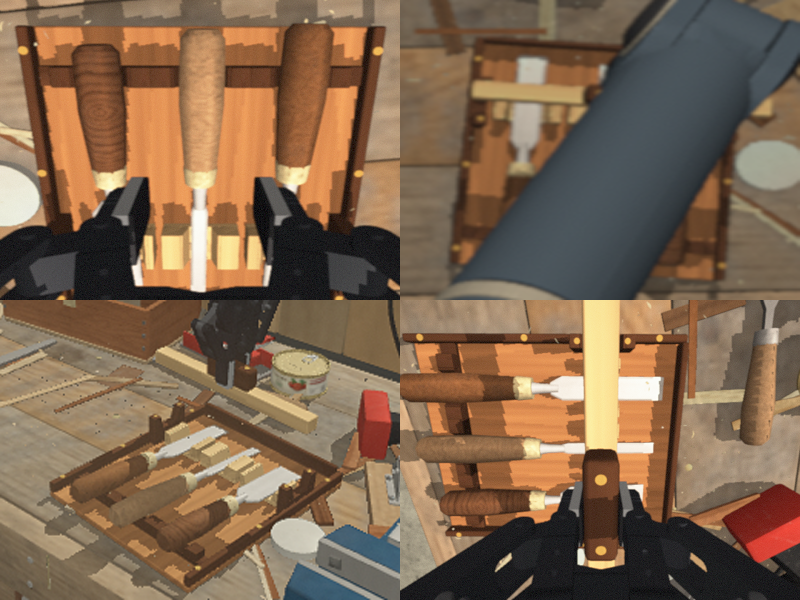

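All three chisels lie in their own saddles, handles in the notches. The keeper is level over both forks (bottom right: bar (600,400) over the post (605,345)). Lower it.

```bash
python3 -m handwheel '[[[0,0,0,-0.1,-0.05,2,1],[0,0,0,-0.1,-0.05,4,1],[0,0,0,-0.1,-0.05,5.5,1],[0,0,0,-0.1,-0.05,5.5,1],[0,0,0,-0.1,-0.05,5.5,1],[0,0,0,-0.1,-0.05,5.5,1],[0,0,0,-0.1,-0.05,5.5,1]]]' 60
python3 - <<'E'
from h import *
from workcell import sense
st=sense(); g=SAD["n"]; print(st["position"],st["tool_rot"],go((g[0],g[1],.0435),np.pi/2+TY,st))
# fork screws / bar position check in wrist view
s=shoot("wrist","w15")
E
```

```text
time: 30.75
position: [0.5965, -0.1999, 0.0773]
tool_rot: [3.14, 0.0, 1.463]
contact_force: [0.0, -0.1, -1.2]
finger_gap: 0.221
finger_force: 59.4
[ 0.59652293 -0.19987841  0.07729522] [3.13978005e+00 1.77457739e-04 1.46287920e+00] (array([0.002, 0.   , 0.   ]), array([ 0.07, -0.17,  3.38]))
```

```bash
python3 -m handwheel '[[[0,0,0,0,-0.1,0.8,1],[0,0,0,0,-0.1,1.6,1],[0,0,0,0,-0.1,2.2,1],[0,0,0,0,-0.1,2.8,1],[0,0,0,0,-0.1,3.2,1],[0,0,0,0,-0.1,3.4,1],[0,0,0,0,-0.1,3.4,1],[0,0,0,0,-0.1,3.4,1]]]' 60
python3 -c "
from workcell import sense
s=sense();print(s['position'],s['tool_rot'],s['contact_force'])"
```

```text
time: 31.6
position: [0.595, -0.1994, 0.0439]
tool_rot: [3.141, -0.001, 1.463]
contact_force: [-3.6, 2.7, 12.3]
finger_gap: 0.221
finger_force: 61.1
[ 0.59501786 -0.19939559  0.04394694] [ 3.14141781e+00 -1.41978150e-03  1.46272465e+00] [-3.5982755   2.74377798 12.30444468]
```

```bash
python3 -m handwheel '[[[0,0,0,0,0,0.15,1],[0,0,0,0,0,0.3,1],[0,0,0,0,0,0.3,1],[0,0,0,0,0,0.3,1]]]' 60
python3 -c "
from workcell import sense
s=sense();print(s['position'],s['tool_rot'],s['contact_force'],s['ft_torque'])"
```

```text
time: 32.0
position: [0.595, -0.1994, 0.0438]
tool_rot: [3.141, -0.003, 1.463]
contact_force: [-9.9, 6.4, 31.1]
finger_gap: 0.225
finger_force: 63.9
[ 0.59503913 -0.19938016  0.04382838] [ 3.14120445 -0.00326542  1.46285521] [-9.93431116  6.4427878  31.12222778] [ 0.87345913  2.40664311 -0.10369083]
```

The bar is firmly seated: z stays at 43.8 mm while the force rises to 31 N. Relax, release, rise.

```bash
python3 -m handwheel '[[[0,0,0,0,0,-0.3,1],[0,0,0,0,0,-0.3,1],[0,0,0,0,0,-0.3,4.2],[0,0,0,0,0,-0.3,4.2],[0,0,0,0,0,-0.3,4.2],[0,0,0,0,0,-0.3,4.2],[0,0,0,0,0,-3,4.2],[0,0,0,0,0,-7,4.2],[0,0,0,0,0,-12,4.2],[0,0,0,0,0,-16,4.2],[0,0,0,0,0,-16,4.2],[0,0,0,0,0,-16,4.2],[0,0,0,0,0,-16,4.2]]]' 60
python3 - <<'E'
from h import *
from workcell import sense
st=sense();print(st["position"],st["contact_force"])
s=shoot("wrist","w16")
def proj(P): return cv2.projectPoints(np.array([P],float),np.array(s["rvec"],float),np.array(s["tvec"],float),K(s),None)[0].ravel()
YH=np.array([-XH[1],XH[0]]); 
# expected grip top centre edges (height .029+.043) and bar ends; compare with image rows
for n,y,z in [("grip-",-.032,.072),("grip+",.032,.072),("end+",.118,.047),("barmid",.07,.047)]:
    for dx in(-.01,.01):
        p=SAD["n"]+YH*y+XH*dx; print(n,dx,proj([*p,z]).round(1))
hsv=cv2.cvtColor(s["pixels"],cv2.COLOR_RGB2HSV)
for r in range(40,400,16): print(r,"".join("o" if hsv[r,c,2]<90 else "#" if hsv[r,c,1]<130 else "." for c in range(240,400,3)))
E
```

```text
time: 33.3
position: [0.594, -0.1989, 0.1977]
tool_rot: [-3.139, -0.001, 1.463]
contact_force: [0.1, 0.3, -0.0]
finger_gap: 0.49
finger_force: 0.0
[ 0.59400397 -0.19886649  0.19773585] [ 0.11900156  0.31996215 -0.03429672]
grip- -0.01 [310.6 269.2]
grip- 0.01 [337.2 269.3]
grip+ -0.01 [310.  184.3]
grip+ 0.01 [338.5 184.4]
end+ -0.01 [310.3  56.3]
end+ 0.01 [338.8  56.4]
barmid -0.01 [310.7 127.6]
barmid 0.01 [337.8 127.7]
40 ######################################################
56 ########################################..############
72 ...........ooooo.....ooo#########.oooo................
88 .................ooooooo#########oooooooo.............
104 ......................###############.................
120 ...........###########################################
136 ######################################################
152 ............#.........##############...............##.
168 ......................##############..................
184 .......................#oooooooo.###..................
200 #.....................##o........##...................
216 ########################o.......####################..
232 ......................##o........###..................
248 .......................#o........#....................
264 ...............#########o.......###############.......
280 ###############################################.......
296 ...#####oo....########################.......oo#####..
312 o#####oooo.........ooo#############.oo.......oooo#####
328 ####oooooooooooooooooooo#########ooooooo....ooooooo###
344 o##ooooooo######################.....########ooooooo##
360 oooooooo#######################################ooooooo
376 ooooooo########################################ooooooo
392 oooooo###########################################ooooo
```

Bar columns 312–338 and grip rows 184–268 match the home pose. Hand in.

```bash
python3 -c "
from workcell import *
print(job_done())"
```

```text
the job is handed in; nothing more can be done
None
```

The job is handed in, with no verdict returned: all three chisels lie in their own saddles, the keeper bar seated firmly in both forks under 31 N, and neither file was handled (not re-measured), at about 33 s of the 99 s allowed.

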